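# Ease the lens tube out of the spectrometer's optics case

### The arm

A 6-joint arm with a two-finger parallel gripper is mounted at the origin on the work surface. World frame = base frame: x ahead of the robot, y to its left, z up, the work surface at z = 0. Lengths are in mm, angles in rad, forces in N, time in s.
With the tool pointing down it reaches from about 250 to 775 mm from the base axis. Payload 4 kg.
Tool frame: the origin (TCP) lies at the very end of the fingers, on their centre line; the grasp point (between the pads) lies behind it (hold_point_z is the y of the grasp point in the tool frame, in mm); y points along the fingers, x is the direction in which the jaws open and shut, and the axes are right-handed (so a half turn about y gives the same grasp; the last joint's range is limited). The gripper opens to 94 mm and grips with 3 to 60 N. Pads are 16 mm wide; open, the fingers measure 119 mm over their backs; the gripper's body (75 mm by 177 mm) begins 78 mm behind the grasp point.
Start: joints at [-1.399, 0.087, 1.371, -0, 1.684, -0.103], TCP at [149.242, -529.384, 205.506] pointing down, gripper open.
Joint ranges: [-3.1, 3.1], [-0.76, 2.03], [0.27, 2.55], [-1.08, 4.22], [0.17, 2.65], [-2.57, 2.57]. Speed limits (rad/s): [2.79, 2.79, 3.14, 3.14, 3.14, 3.14].

### API

Orientations are given as a 3x3 rotation matrix whose columns are the frame's x, y, z axes.
In Python, from plant import * gives the robot as it stands.
- The arm moves only by the tool arm_command, never from a script. Its argument "moves" is a list that holds one entry, the list of rows, each a list of 5 numbers: the shift along the tool's x, y, z in mm, then the turn about the tool's y in rad, then the gripper's target within -1 to 1 (fully open at 1, half-way at 0, shut at -1). In form: [[[dx, dy, dz, yaw, jaw], ...]]. A call has 1 to 8 rows; each row shifts and turns the pose as measured when the row begins, along the tool's axes as they then stand; what a row does not reach is not made up. A row lasts 1/12 s, in which the tool goes at most 41.7 mm and 7.16 degrees, less where a joint would pass 70% of its speed; a pose out of reach is approached as far as the arm can. A call with a gripper value outside its range is refused whole. The fingers move at their own pace and stop on an object; "force" is the grip in N (left out, the last holds). Time passes only in rows, so rows that do not move let the fingers close. It gives the time, the measured TCP pose, the force and the opening at its end, in the units of the state.
- observe(): the state, without advancing time (a new reading comes with each control period).
- get_image(name): name is "scene" or "side" or "wrist"; returns a dict with "image" (480x640x3 uint8, red, green, blue), "vfov" (degrees; the focal length in pixels is half the picture's height over the tangent of half this angle, whatever the lens; pixels are square), "cx", "cy" (the principal point, pixels), "xyz" and "orientation" of the camera in the world; the wrist camera has in their place "hand_eye" (4x4, takes a point from camera to tool coordinates, whose origin is the TCP and whose axes are the tool frame's). Camera axes: x right, y down, z forward; pixel columns grow to the right and rows downward; lengths in mm; the calibration is good to about 2 mm. A picture is of the moment at which its call begins: read the wrist's pose just before it. There is no depth.
- job_done(): hands the job in, once; it reports no verdict.
The state is a dict: "time": time; "joints": joint angles; "qd": joint speeds; "joint_efforts": joint torques, N m; "eef_pos": TCP position; "tool_rot": TCP orientation; "ft_force": force on the tool from outside, world axes, zero at the start; "moment": the same for the moment, N m; "width": finger opening in mm.
Only numpy, scipy, OpenCV 4.12 (cv2) and the standard library are available. Lean on these libraries where they do the work, as an engineer would, in place of code of your own. Each camera call takes 0.05 s, during which the arm holds its last target.

### The job

Take the tall round lens tube out of the foam-lined case: grip its protruding end, twist it to and fro by about ten degrees each way while it is still seated to work it loose from the snug foam, then draw it up and out. Lower it to the floor of the white tray before letting go, so that it stands upright there by itself. Leave the other two parts seated in the case and the bottle where it stands.

Things in the scene. Friction and masses are not known exactly. Their poses are not given: they have to be found in the camera images.
- lens_tube_mid (a point): Centre, half-way up, of the lens tube: a plain round dark metal barrel, thin aluminium rings, glass lens on top; 36 mm diameter, 95 mm long, about 160 g; z axis up. Starts upright in any one of the case's cutouts, yaw equal to the case's, upper 55 mm protruding, foam top 7.5 mm below this point. Foam grips it: about 7 to 18 N to pull straight up, under 0.5 N m to twist; twisting eases the pull.
- case: Fixed black foam-lined case, 130 (x) by 270 (y) by 60 mm high; origin at the centre of its underside, on the bench. Three equal cutouts in a row at x = 0, y = -85, 0, +85 mm, 40 mm deep (floor 20 mm, foam top 60 mm above the origin), with springy lips round a 36 mm barrel. Open lid, 20 mm high, flat on the bench on its +x side to x = 203 mm; carrying handle to x = -86 mm, 34 mm high.
- filter_cell_mid (a point): Bystander in another cutout of the case, to be left seated: a short dark filter cell with a round head 50 mm in diameter, the same 36 mm barrel below; the head's top is only 16 mm above the foam. The point is its centre, half-way up its 56 mm height.
- prism_mount_mid (a point): Bystander in the remaining cutout, to be left seated: a dark prism mount as tall as the lens tube (95 mm, 55 mm above the foam) but with a square head 38 mm wide and the same 36 mm barrel below. The point is its centre, half-way up.
- tray: Fixed low white open tray, 160 mm square outside, 16 mm high, walls and floor 4 mm thick; origin at the centre of its underside, on the bench, so the inner floor is 4 mm above the origin. Its x and y axes run along its sides.
- bottle_mid (a point): Bystander: a loose white round plastic bottle, 52 mm in diameter and 110 mm tall, standing on the bench just beyond the tray. The point is its centre, half-way up.

How it is judged (in metres and radians):
On the way, in this order (a step that is already met when the one before it is completed fails the run):
1. the lens tube is twisted at least 5 degrees while still seated (raised less than 15 mm) (angle between the x axis of lens_tube_mid and the x axis of case, either way round above 0.09 rad and z of lens_tube_mid in the frame of case below 0.0825 m).
2. it is twisted back to within 3 degrees of its first heading while still in the cutout (angle between the x axis of lens_tube_mid and the x axis of case, either way round below 0.05 rad and z of lens_tube_mid in the frame of case below 0.1075 m).
3. it is drawn clear above the foam (z of lens_tube_mid in the frame of case above 0.112 m), for 0.1 s.
4. it is lowered in the tray to within 10 mm of the floor while still gripped (x of lens_tube_mid in the frame of tray between -0.06 and 0.06 m and y of lens_tube_mid in the frame of tray between -0.06 and 0.06 m and z of lens_tube_mid in the frame of tray below 0.0615 m and contact force between the fingers and lens_tube above 0.5 N).
At the end, for the whole second after the job is handed in: The lens tube stands upright (within 10 degrees) at rest on the tray's floor, its centre within 60 mm of the tray's centre along each of the tray's axes, foot on the floor within 6 mm; the filter cell and the prism mount are still seated within 10 mm of where they were, the bottle within 30 mm (x of lens_tube_mid in the frame of tray between -0.06 and 0.06 m and y of lens_tube_mid in the frame of tray between -0.06 and 0.06 m and z of lens_tube_mid in the frame of tray between 0.046 and 0.0575 m and angle between lens_tube_mid's own z axis and vertical below 0.17 rad and linear speed of lens_tube below 0.03 m/s and distance of each of filter_cell_mid, prism_mount_mid from where it was at the start of the episode below 0.01 m and distance of bottle_mid from where it was at the start of the episode below 0.03 m); the robot touches nothing.
It fails at once if a neighbouring part is pulled or pushed more than 10 mm (distance of any of filter_cell_mid, prism_mount_mid from where it was at the start of the episode above 0.01 m).
It fails at once if the bottle is moved more than 30 mm (distance of bottle_mid from where it was at the start of the episode above 0.03 m).
It also fails if it takes over 51 s, if anything falls off the work surface, if the arm or the gripper's body presses on something with over 40 N, if the wrist force passes 120 N, or if a joint passes its speed limit or range.

## Working session

There is one attempt and no reset: what is moved stays moved. The work goes in short steps, Python scripts to look and compute and a tool call to move; the robot and the scene stay as the last step left them, time stands still between calls to the robot, and variables do not carry over. Pictures are saved under pics/ and viewed, and the job is handed in when it is done.

Besides the shell and the picture viewer there is one more tool, called as name(argument=value, ...), one argument or row to a line, values as JSON. arm_command: Moves the arm, as the interface text tells. Its arguments: {"type":"object","properties":{"moves":{"type":"array"},"force":{"type":"number"}},"required":["moves"]}

```bash
ls; mkdir -p pics
cat > h.py <<'E'
from plant import *
import numpy as np, cv2, pickle
def snap(n,tag):
    s=observe(); d=get_image(n); d['state']=s
    pickle.dump(d,open(f'pics/{tag}.pkl','wb'))
    cv2.imwrite(f'pics/{tag}.png',cv2.cvtColor(d['image'],cv2.COLOR_RGB2BGR)); return d
def cam(d):
    if 'hand_eye' in d:
        H=np.array(d['hand_eye']);R=np.array(d['state']['tool_rot']).reshape(3,3);p=np.array(d['state']['eef_pos'])
        return R@H[:3,:3],R@H[:3,3]+p
    return np.array(d['orientation']).reshape(3,3),np.array(d['xyz'])
def foc(d): return d['image'].shape[0]/2/np.tan(np.radians(d['vfov'])/2)
def ray(d,u,v):
    R,o=cam(d);f=foc(d);r=R@np.array([(u-d['cx'])/f,(v-d['cy'])/f,1]);return o,r/np.linalg.norm(r)
def onz(d,u,v,z):
    o,r=ray(d,u,v);return o+r*(z-o[2])/r[2]
def proj(d,P):
    R,o=cam(d);f=foc(d);c=R.T@(np.array(P)-o);return d['cx']+f*c[0]/c[2],d['cy']+f*c[1]/c[2]
E
python3 - <<'E'
from h import *
for n in ("scene","side","wrist"):
    d=snap(n,n+"0");R,o=cam(d);print(n,o.round(0),R.round(2).tolist(),d['vfov'],d['cx'],d['cy'],[k for k in d])
s=observe();print({k:np.round(v,3).tolist() if not isinstance(v,dict) else v for k,v in s.items()})
E
```

```text
pics
scene [996.  69. 832.] [[-0.15, 0.84, -0.52], [0.99, 0.13, -0.07], [0.01, -0.52, -0.85]] 54.233011711225465 318.03874362919527 239.29113726300565 ['image', 'vfov', 'cx', 'cy', 'xyz', 'orientation', 'state']
side [239. 675. 596.] [[-0.9, -0.25, 0.36], [-0.44, 0.53, -0.73], [-0.01, -0.81, -0.58]] 53.285912531783474 320.368460108219 236.07346433569634 ['image', 'vfov', 'cx', 'cy', 'xyz', 'orientation', 'state']
wrist [ 212. -511.  384.] [[0.27, -0.94, -0.22], [-0.96, -0.27, -0.06], [-0.0, 0.23, -0.97]] 69.74379030808197 316.65937723937327 242.79338318292199 ['image', 'vfov', 'cx', 'cy', 'hand_eye', 'state']
{'time': 0.15, 'joints': [-1.399, 0.088, 1.372, -0.0, 1.684, -0.103], 'qd': [0.0, -0.001, -0.004, -0.001, -0.001, 0.0], 'joint_efforts': [0.001, -34.064, -30.279, 0.072, 0.031, -0.0], 'eef_pos': [149.164, -528.956, 204.585], 'tool_rot': [[0.271, -0.0, 0.962], [-0.962, 0.002, 0.271], [-0.002, -1.0, 0.0]], 'ft_force': [1.088, -0.072, 0.141], 'moment': [-0.0, 0.01, -0.019], 'width': 94.033}
```

View pics/scene0.png

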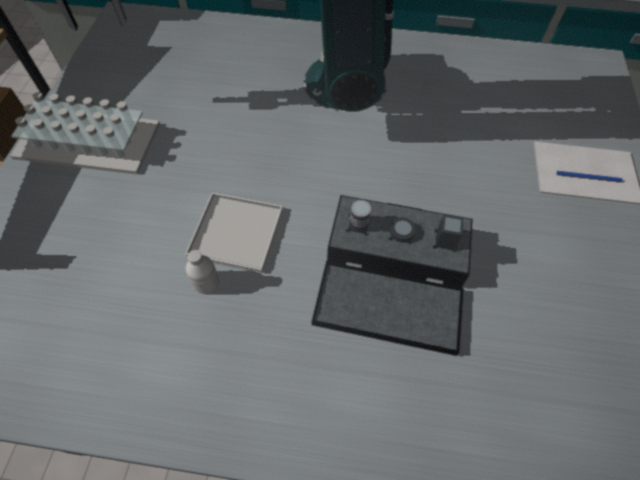

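View pics/side0.png

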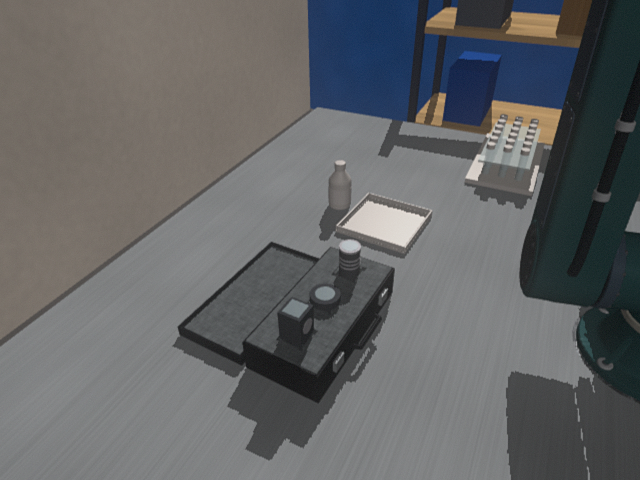

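View pics/wrist0.png

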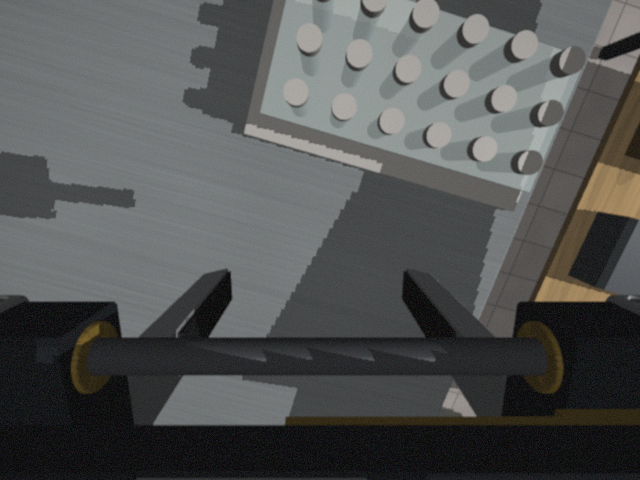

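Run:
```python
from h import *
s=observe();print({k:v for k,v in s.items() if 'hold' in k}); import plant;print(dir(plant)); print(getattr(plant,'hold_point_z',None))
```

```text
{}
['IKError', '__builtins__', '__cached__', '__doc__', '__file__', '__loader__', '__name__', '__package__', '__spec__', 'get_image', 'hold_point_z', 'job_done', 'observe']
-18.8
```

The scene view shows the tube top near (361,209), the filter near (403,230), the prism near (452,226) and the tray near (240,232), with the bottle at (201,270). In the side view the tube is at (349,247). I'll zoom in to refine these.

Run:
```python
import cv2,numpy as np
a=cv2.imread('pics/scene0.png')[180:360,180:480]; b=cv2.imread('pics/side0.png')[150:400,170:450]
cv2.imwrite('pics/za.png',cv2.convertScaleAbs(cv2.resize(a,None,fx=2.6,fy=2.6,interpolation=cv2.INTER_CUBIC),alpha=1.5))
cv2.imwrite('pics/zb.png',cv2.convertScaleAbs(cv2.resize(b,None,fx=2.4,fy=2.4,interpolation=cv2.INTER_CUBIC),alpha=1.5))
```

```text
(no output)
```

View pics/za.png

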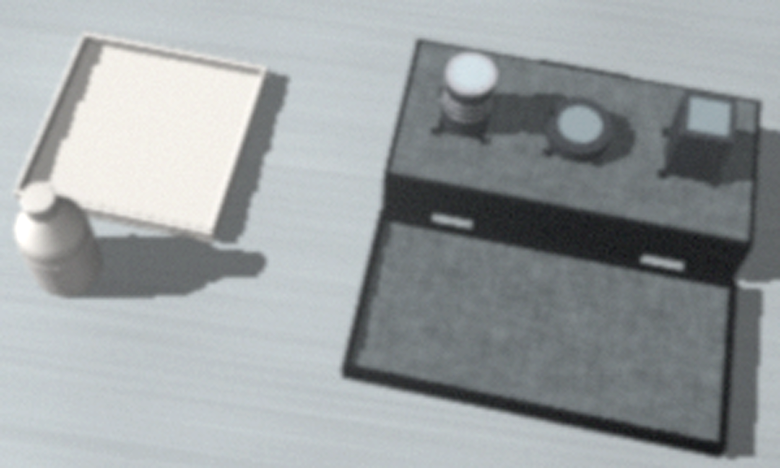

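View pics/zb.png

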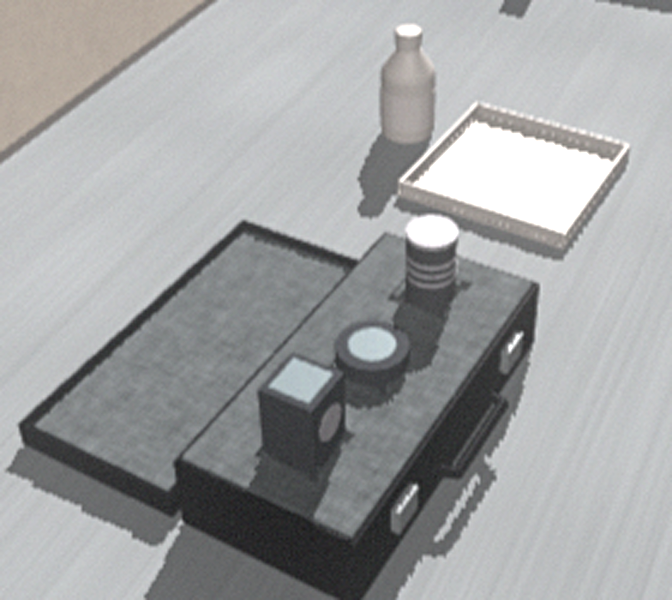

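```bash
cat > m.py <<'E'
from h import *
A=pickle.load(open('pics/scene0.pkl','rb'));B=pickle.load(open('pics/side0.pkl','rb'))
a=lambda u,v,z:onz(A,u/2.6+180-.3,v/2.6+180-.3,z)
b=lambda u,v,z:onz(B,u/2.4+170-.3,v/2.4+150-.3,z)
p=lambda n,*x:print(n,*[np.round(i,1) for i in x])
p('lens',a(470,75,115),b(432,232,115))
p('filt',a(580,125,76),b(372,344,76))
p('prism',a(709,116,115),b(302,381,115))
c=[a(*q,60) for q in((418,40),(761,101),(747,242),(385,178))];p('case',*c,np.mean(c,0))
print([np.linalg.norm(c[i]-c[i-1]).round(1) for i in range(4)],np.degrees(np.arctan2(*(c[1]-c[0])[[1,0]])))
c=[b(*q,60) for q in((388,234),(538,285),(352,540),(180,462))];p('caseB',*c,np.mean(c,0))
c=[a(*q,16) for q in((85,35),(268,68),(213,240),(18,192))];p('tray',*c,np.mean(c,0))
print([np.linalg.norm(c[i]-c[i-1]).round(1) for i in range(4)])
c=[b(*q,16) for q in((477,103),(629,146),(564,240),(400,183))];p('trayB',*c,np.mean(c,0))
print([np.linalg.norm(c[i]-c[i-1]).round(1) for i in range(4)])
p('bottle',a(40,197,110),b(408,30,110))
E
python3 m.py
```

```text
lens [482.4  78.3 115. ] [478.4  82.5 115. ]
filt [487.3 163.8  76. ] [485.6 165.2  76. ]
prism [492.3 248.6 115. ] [490.8 250.1 115. ]
case [415.6  35.1  60. ] [433.8 301.8  60. ] [558.3 288.9  60. ] [544.5  26.4  60. ] [488.  163.1  60. ]
[np.float64(129.2), np.float64(267.3), np.float64(125.2), np.float64(262.9)] 86.0992539430689
caseB [535.7  31.4  60. ] [410.8  41.2  60. ] [433.  302.4  60. ] [554.  295.1  60. ] [483.4 167.5  60. ]
tray [ 419.1 -242.1   16. ] [429.4 -85.1  16. ] [591.7 -96.7  16. ] [ 573.3 -253.5   16. ] [ 503.4 -169.3   16. ]
[np.float64(154.6), np.float64(157.3), np.float64(162.7), np.float64(157.9)]
trayB [ 570.4 -253.1   16. ] [ 414.  -238.8   16. ] [424.4 -75.4  16. ] [582.  -94.3  16. ] [ 497.7 -165.4   16. ]
[np.float64(159.2), np.float64(157.0), np.float64(163.7), np.float64(158.7)]
bottle [ 623.6 -200.5  110. ] [ 622.  -199.2  110. ]
```

The tube is at about (480,80), the case yaw is about -4° (tool x should point to -4°), and the tray centre is about (500,-167). The spacing of the parts, their heights and the 160 mm tray sides all agree. Next I move to hover over the tube.

arm_command(
  moves=[
    [[-30,0,29,0,1],[-30,0,29,0,1],[-30,0,29,0,1],[-30,0,29,0,1],[-30,0,29,0,1],[-30,0,29,0,1],[-30,0,29,0,1],[-30,0,29,0,1]],
  ],
)

```text
time: 0.82
eef_pos: [304.5, -236.8, 198.6]
tool_rot: [[0.256, -0.004, 0.967], [-0.967, 0.01, 0.256], [-0.011, -1.0, -0.002]]
ft_force: [1.0, -0.5, 0.7]
width: 94.1
```

arm_command(
  moves=[
    [[-30,-1,29,0,1],[-30,-1,29,0,1],[-30,-1,29,0,1],[-30,-1,29,0,1],[-30,-1,29,0,1],[-30,-1,29,0,1],[-25,-1,25,0,1],[-15,0,15,0,1]],
  ],
)

```text
time: 1.48
eef_pos: [452.6, 38.3, 206.7]
tool_rot: [[0.258, -0.002, 0.966], [-0.966, 0.01, 0.258], [-0.011, -1.0, 0.001]]
ft_force: [-0.4, -0.4, 0.5]
width: 93.9
```

arm_command(
  moves=[
    [[0,0,0,-0.12,1],[0,0,0,-0.12,1],[0,0,0,-0.12,1],[0,0,0,-0.12,1],[0,0,0,-0.12,1],[0,0,0,-0.12,1],[0,0,0,-0.12,1],[0,0,0,-0.12,1]],
  ],
)

```text
time: 2.15
eef_pos: [452.6, 46.0, 202.6]
tool_rot: [[0.953, -0.009, 0.304], [-0.303, 0.012, 0.953], [-0.013, -1.0, 0.009]]
ft_force: [1.1, -0.5, -0.1]
width: 94.3
```

arm_command(
  moves=[
    [[0,0,0,-0.12,1],[0,0,0,-0.12,1],[12,0,17,0,1],[12,0,17,0,1],[0,0,0,0,1]],
  ],
)

```text
time: 2.57
eef_pos: [477.7, 78.8, 200.9]
tool_rot: [[0.998, -0.013, 0.056], [-0.056, 0.012, 0.998], [-0.013, -1.0, 0.011]]
ft_force: [-0.2, -0.6, -0.0]
width: 93.9
```

Run:
```python
from h import *
d=snap("wrist","w1");s=d['state'];print(np.round(s['eef_pos'],1),np.round(s['tool_rot'],3).tolist(),s['time'],np.round(s['joints'],2))
for P in((480,80,115),(486,164.5,76)):print(proj(d,P))
```

```text
[477.7  78.8 200.9] [[0.998, -0.013, 0.056], [-0.056, 0.012, 0.998], [-0.013, -1.0, 0.011]] 2.5667 [ 0.04 -0.05  1.52  0.01  1.68  0.09]
(np.float64(321.3659080064077), np.float64(247.1257938784392))
(np.float64(323.2855187072524), np.float64(139.6958426370738))
```

View pics/w1.png

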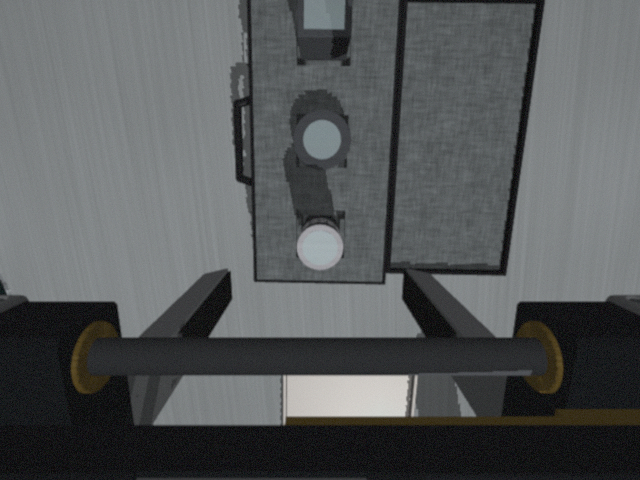

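The tube top is at (320,247), within about 1 px of the prediction, so (479.5,80) holds. The fingers sit clear at ±x of it. I descend.

arm_command(
  moves=[
    [[2,25,0,0,1],[1,25,0,0,1],[1,25,0,0,1],[0,20,0,0,1],[0,15,0,0,1],[0,0,0,0,1]],
  ],
)

```text
time: 3.12
eef_pos: [477.8, 75.3, 88.1]
tool_rot: [[0.998, -0.012, 0.057], [-0.056, 0.007, 0.998], [-0.013, -1.0, 0.007]]
ft_force: [-0.4, -0.3, 0.3]
width: 94.2
```

arm_command(
  moves=[
    [[1,8,3,0,1],[0.5,6,2,0,1],[0,0,0,0,1]],
  ],
)

```text
time: 3.37
eef_pos: [478.9, 79.4, 74.0]
tool_rot: [[0.998, -0.012, 0.058], [-0.058, 0.007, 0.998], [-0.012, -1.0, 0.006]]
ft_force: [-0.3, -0.6, -0.5]
width: 93.9
```

Run:
```python
from h import *
d=snap("wrist","w2");s=d['state'];print(np.round(s['eef_pos'],1),np.round(s['tool_rot'],3).tolist(),s['time'],np.round(s['ft_force'],1))
for P in((479.5,80,115),):print(proj(d,P))
snap("side","s2")
```

```text
[478.9  79.4  74. ] [[0.998, -0.012, 0.058], [-0.058, 0.007, 0.998], [-0.012, -1.0, 0.006]] 3.3667 [-0.3 -0.6 -0.5]
(np.float64(317.3568965131814), np.float64(315.9389332917714))
```

View pics/w2.png

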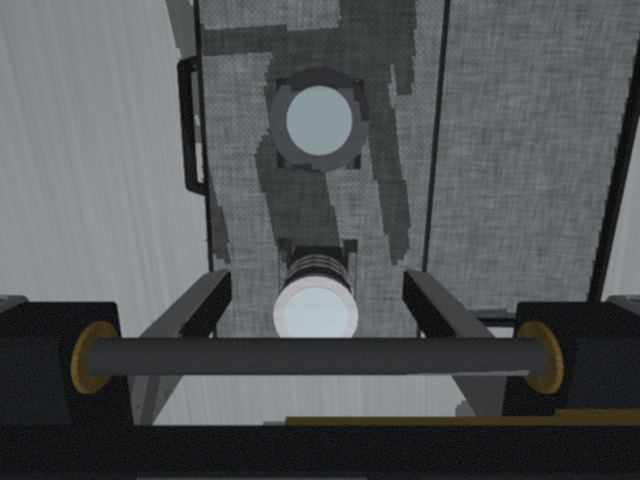

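View pics/s2.png

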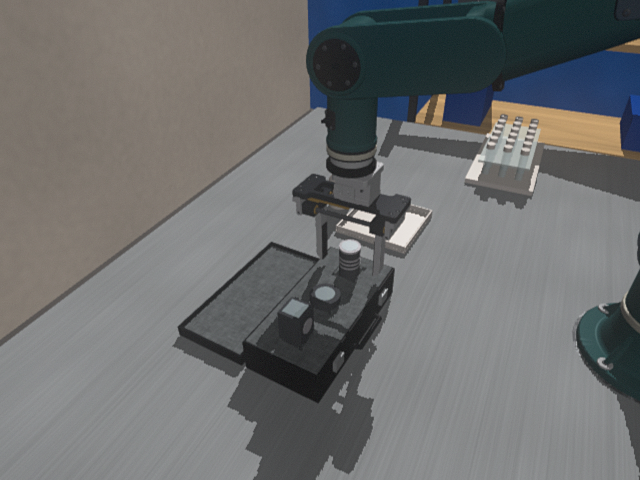

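The tube top at (316,314) is centred between the fingers. I close at 50 N.

arm_command(
  moves=[
    [[0,0,0,0,-1],[0,0,0,0,-1],[0,0,0,0,-1],[0,0,0,0,-1],[0,0,0,0,-1],[0,0,0,0,-1],[0,0,0,0,-1],[0,0,0,0,-1]],
  ],
  force=50,
)

```text
time: 4.13
eef_pos: [482.6, 79.5, 79.5]
tool_rot: [[0.998, -0.002, 0.058], [-0.057, 0.007, 0.998], [-0.002, -1.0, 0.007]]
ft_force: [-0.3, -0.7, -0.8]
width: 44.1
```

arm_command(
  moves=[
    [[-3,6,0.5,0,-0.1],[0,0,0,0,-0.1]],
  ],
)

```text
time: 4.3
eef_pos: [479.4, 80.2, 73.1]
tool_rot: [[0.998, -0.002, 0.058], [-0.058, 0.007, 0.998], [-0.003, -1.0, 0.007]]
ft_force: [-0.6, 0.4, -0.5]
width: 42.3
```

arm_command(
  moves=[
    [[0,0,0,0,-1],[0,0,0,0,-1],[0,0,0,0,-1],[0,0,0,0,-1]],
  ],
  force=50,
)

```text
time: 4.63
eef_pos: [478.9, 80.3, 72.4]
tool_rot: [[0.998, -0.003, 0.057], [-0.057, 0.007, 0.998], [-0.003, -1.0, 0.007]]
ft_force: [0.1, -0.6, 0.3]
width: 35.2
```

arm_command(
  moves=[
    [[0,0,0,0.06,-1],[0,0,0,0.06,-1],[0,0,0,0.06,-1],[0,0,0,0,-1]],
  ],
)

```text
time: 4.97
eef_pos: [479.2, 80.7, 72.5]
tool_rot: [[0.97, -0.002, 0.242], [-0.242, 0.008, 0.97], [-0.004, -1.0, 0.007]]
ft_force: [-0.3, -0.3, 0.2]
width: 35.5
```

Run:
```python
from h import *
d=snap("wrist","w3");s=d['state'];print(np.round(s['eef_pos'],1),np.round(s['tool_rot'],3).tolist(),s['time'],np.round(s['ft_force'],1),np.round(s['moment'],2))
a=cv2.imread('pics/w2.png')[200:345,220:420];b=cv2.imread('pics/w3.png')[200:345,220:420]
cv2.imwrite('pics/z3.png',cv2.convertScaleAbs(cv2.resize(np.hstack([a,b]),None,fx=2,fy=2,interpolation=cv2.INTER_CUBIC),alpha=1.5))
```

```text
[479.2  80.7  72.5] [[0.97, -0.002, 0.242], [-0.242, 0.008, 0.97], [-0.004, -1.0, 0.007]] 4.9667 [-0.3 -0.3  0.2] [-0.07 -0.01  0.03]
```

View pics/z3.png

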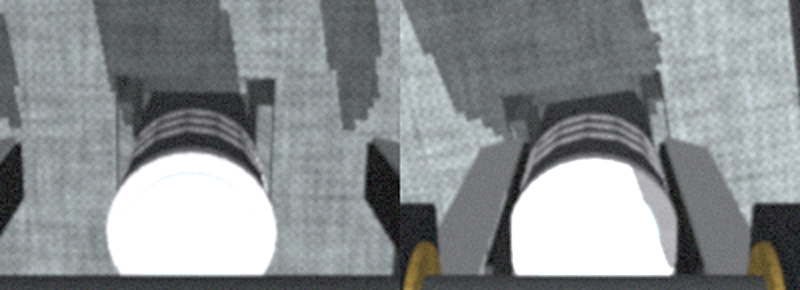

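arm_command(
  moves=[
    [[0,0,0,-0.06,-1],[0,0,0,-0.06,-1],[0,0,0,-0.06,-1],[0,0,0,-0.06,-1],[0,0,0,-0.06,-1],[0,0,0,-0.06,-1]],
  ],
)

```text
time: 5.52
eef_pos: [478.9, 79.7, 72.4]
tool_rot: [[0.99, -0.003, -0.14], [0.14, 0.006, 0.99], [-0.002, -1.0, 0.007]]
ft_force: [-0.1, 0.7, 1.6]
width: 35.2
```

Run:
```python
from h import *
s=observe();print(np.round(s['eef_pos'],1),np.round(s['tool_rot'],3).tolist(),s['time'],np.round(s['ft_force'],1),np.round(s['moment'],2))
```

```text
[478.9  79.7  72.4] [[0.99, -0.003, -0.14], [0.14, 0.006, 0.99], [-0.002, -1.0, 0.007]] 5.5167 [-0.1  0.7  1.6] [-0.03 -0.05 -0.13]
```

The twist moment is 0.13 N m, well below slip at 50 N, so the tube turns with the fingers. One more cycle, ending on the first heading.

arm_command(
  moves=[
    [[0,0,0,0.06,-1],[0,0,0,0.06,-1],[0,0,0,0.06,-1],[0,0,0,0.06,-1],[0,0,0,0.06,-1],[0,0,0,0.06,-1]],
  ],
)

```text
time: 6.02
eef_pos: [479.3, 80.7, 72.5]
tool_rot: [[0.976, -0.003, 0.219], [-0.219, 0.008, 0.976], [-0.004, -1.0, 0.007]]
ft_force: [0.8, -0.8, -0.7]
width: 35.3
```

arm_command(
  moves=[
    [[0,0,0,-0.06,-1],[0,0,0,-0.06,-1],[0,0,0,-0.06,-1],[0,0,0,0,-1],[0,0,0,0,-1]],
  ],
)

```text
time: 6.43
eef_pos: [479.1, 79.8, 72.5]
tool_rot: [[1.0, -0.003, 0.031], [-0.031, 0.007, 1.0], [-0.004, -1.0, 0.007]]
ft_force: [1.3, -0.4, -0.0]
width: 35.5
```

Heading is within 0.03 rad of the first. I draw it up.

arm_command(
  moves=[
    [[0,-5,0,0.01,-1],[0,-6,0,0.01,-1],[0,-8,0,0,-1],[0,-8,0,0,-1],[0,-8,0,0,-1],[0,-8,0,0,-1]],
  ],
)

```text
time: 6.93
eef_pos: [478.0, 79.8, 111.6]
tool_rot: [[0.998, -0.009, 0.054], [-0.054, 0.007, 0.998], [-0.009, -1.0, 0.007]]
ft_force: [2.8, 0.6, -1.9]
width: 35.2
```

arm_command(
  moves=[
    [[0,-8,0,0,-1],[0,-10,0,0,-1],[0,-15,0,0,-1],[0,-15,0,0,-1],[0,-15,0,0,-1],[0,-10,0,0,-1],[0,0,0,0,-1],[0,0,0,0,-1]],
  ],
)

```text
time: 7.6
eef_pos: [478.1, 78.7, 204.2]
tool_rot: [[0.999, -0.0, 0.055], [-0.055, 0.006, 0.998], [-0.001, -1.0, 0.006]]
ft_force: [-0.0, 0.4, -1.8]
width: 35.5
```

Run:
```python
from h import *
d=snap("side","s4");s=d['state'];print(np.round(s['eef_pos'],1),np.round(s['tool_rot'],3).tolist(),s['time'],np.round(s['ft_force'],1),np.round(s['moment'],2))
```

```text
[478.1  78.7 204.2] [[0.999, -0.0, 0.055], [-0.055, 0.006, 0.998], [-0.001, -1.0, 0.006]] 7.6 [-0.   0.4 -1.8] [-0.05 -0.13 -0.01]
```

View pics/s4.png

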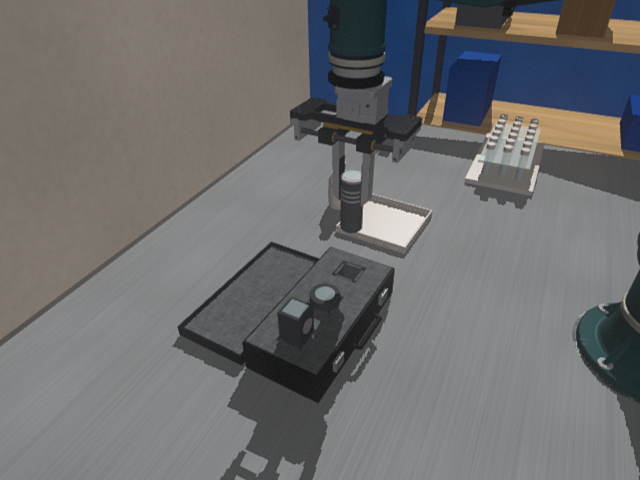

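The tube hangs upright from the fingers and the neighbours are still seated. I carry it to the tray.

arm_command(
  moves=[
    [[3,0,-15,0,-1],[4,0,-30,0,-1],[4,0,-30,0,-1],[4,0,-30,0,-1],[4,0,-30,0,-1],[4,0,-30,0,-1],[4,0,-30,0,-1],[4,0,-20,0,-1]],
  ],
)

```text
time: 8.32
eef_pos: [493.7, -140.3, 194.5]
tool_rot: [[0.999, -0.015, 0.043], [-0.043, 0.012, 0.999], [-0.015, -1.0, 0.012]]
ft_force: [0.6, 0.2, -1.5]
width: 35.2
```

arm_command(
  moves=[
    [[0,0,-15,0,-1],[0,0,-10,0,-1],[0,0,0,0,-1],[0,0,0,0,-1]],
  ],
)

```text
time: 8.65
eef_pos: [489.9, -170.1, 188.8]
tool_rot: [[0.998, -0.025, 0.05], [-0.05, 0.016, 0.999], [-0.025, -1.0, 0.015]]
ft_force: [0.5, -0.8, -1.5]
width: 35.3
```

Run:
```python
from h import *
d=snap("side","s5");e=snap("scene","c5");s=observe();p=np.array(s['eef_pos']);print(p.round(1),np.round(s['tool_rot'],3).tolist(),s['time'],np.round(s['ft_force'],1))
for q in (d,e):print([np.round(proj(q,(p[0],p[1],p[2]+h)),1).tolist() for h in(42.6,-52.4)])
```

```text
[ 490.  -169.5  189.1] [[0.999, -0.024, 0.049], [-0.049, 0.016, 0.999], [-0.025, -1.0, 0.014]] 8.75 [ 0.   0.4 -1.8]
[[397.0, 124.5], [393.2, 168.8]]
[[219.5, 154.1], [228.3, 188.7]]
```

View pics/s5.png

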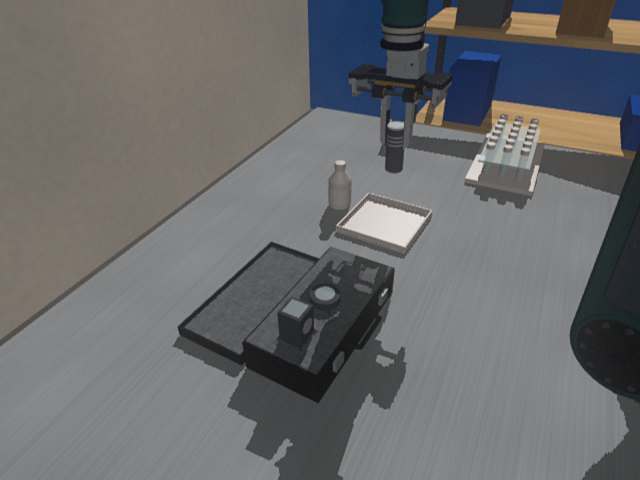

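View pics/c5.png

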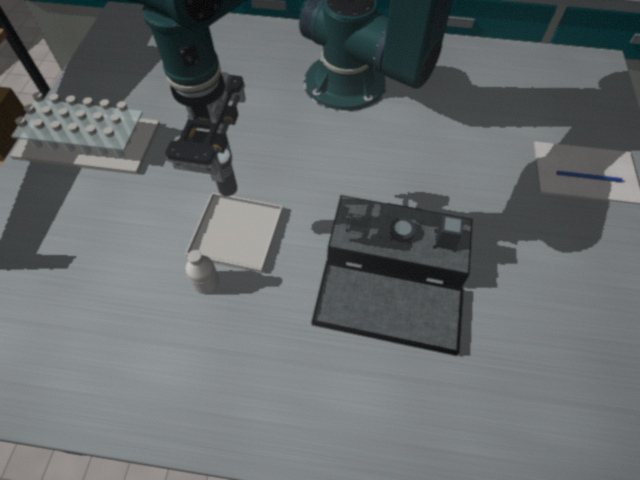

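The tube matches its projected position (top (397,124), foot (394,168)), so there was no slip. I lower it.

arm_command(
  moves=[
    [[2,20,0,0,-1],[2,25,0,0,-1],[2,25,0,0,-1],[2,20,0,0,-1],[1,12,0,0,-1],[0,6,0,0,-1],[0,0,0,0,-1]],
  ],
)

```text
time: 9.33
eef_pos: [499.7, -160.0, 80.7]
tool_rot: [[0.999, -0.016, 0.037], [-0.037, 0.015, 0.999], [-0.017, -1.0, 0.014]]
ft_force: [-0.4, -0.5, -1.7]
width: 35.3
```

arm_command(
  moves=[
    [[0,8,-2,0,-1],[0,6,-1,0,-1],[0,4,0,0,-1],[0,2,0,0,-1],[0,0,0,0,-1]],
  ],
)

```text
time: 9.75
eef_pos: [501.5, -162.2, 62.4]
tool_rot: [[0.999, -0.01, 0.034], [-0.034, 0.013, 0.999], [-0.011, -1.0, 0.012]]
ft_force: [-0.0, 0.0, -1.3]
width: 35.1
```

Run:
```python
from h import *
d=snap("side","s6");s=observe();p=np.array(s['eef_pos']);print(p.round(1),np.round(s['tool_rot'],3).tolist(),s['time'],np.round(s['ft_force'],1))
cv2.imwrite('pics/z6.png',cv2.resize(cv2.imread('pics/s6.png')[120:270,280:480],None,fx=3.5,fy=3.5,interpolation=cv2.INTER_CUBIC))
```

```text
[ 501.6 -162.3   62.7] [[0.999, -0.01, 0.034], [-0.034, 0.012, 0.999], [-0.011, -1.0, 0.012]] 9.8 [ 0.5 -0.6 -1.4]
```

View pics/z6.png

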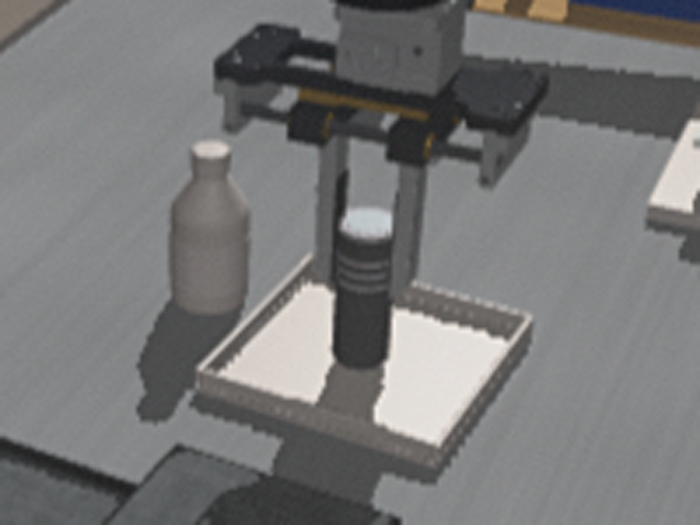

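The tube is over the tray, roughly central, with about 6 mm to go. I lower it gently until it touches.

arm_command(
  moves=[
    [[0,2,0,0,-1],[0,2,0,0,-1],[0,1.5,0,0,-1],[0,0,0,0,-1]],
  ],
)

```text
time: 10.13
eef_pos: [502.5, -163.0, 58.3]
tool_rot: [[0.999, -0.007, 0.035], [-0.035, 0.011, 0.999], [-0.008, -1.0, 0.011]]
ft_force: [0.6, 0.1, -2.0]
width: 35.1
```

arm_command(
  moves=[
    [[0,1.5,0,0,-1],[0,1,0,0,-1],[0,0,0,0,-1]],
  ],
)

```text
time: 10.38
eef_pos: [502.8, -163.1, 56.6]
tool_rot: [[0.999, -0.006, 0.035], [-0.035, 0.011, 0.999], [-0.007, -1.0, 0.011]]
ft_force: [0.0, 0.4, -1.2]
width: 35.0
```

arm_command(
  moves=[
    [[0,1,0,0,-1],[0,1,0,0,-1],[0,0,0,0,-1]],
  ],
)

```text
time: 10.63
eef_pos: [503.2, -163.3, 56.7]
tool_rot: [[0.999, -0.005, 0.035], [-0.035, 0.01, 0.999], [-0.005, -1.0, 0.01]]
ft_force: [-0.3, -0.2, -2.3]
width: 35.2
```

arm_command(
  moves=[
    [[0,1.5,0,0,-1],[0,1.5,0,0,-1]],
  ],
)

```text
time: 10.8
eef_pos: [503.5, -163.4, 56.5]
tool_rot: [[0.999, -0.004, 0.035], [-0.035, 0.009, 0.999], [-0.004, -1.0, 0.009]]
ft_force: [-4.0, 1.6, 8.4]
width: 35.3
```

It has contact (+8 N). I release.

arm_command(
  moves=[
    [[0,-0.5,0,0,-1],[0,0,0,0,0.6],[0,0,0,0,0.6],[0,0,0,0,0.6],[0,0,0,0,0.6],[0,0,0,0,0.6]],
  ],
  force=15,
)

```text
time: 11.3
eef_pos: [504.3, -163.8, 56.3]
tool_rot: [[0.999, -0.002, 0.035], [-0.035, 0.009, 0.999], [-0.003, -1.0, 0.009]]
ft_force: [-0.0, -0.0, 1.0]
width: 65.1
```

Run:
```python
from h import *
d=snap("side","s7");s=observe();p=np.array(s['eef_pos']);print(p.round(1),s['width'],s['time'],np.round(s['ft_force'],1))
cv2.imwrite('pics/z7.png',cv2.resize(cv2.imread('pics/s7.png')[120:270,280:480],None,fx=3.5,fy=3.5,interpolation=cv2.INTER_CUBIC))
```

```text
[ 504.2 -163.7   56.2] 69.84907112076259 11.35 [0.1 0.5 0.2]
```

View pics/z7.png

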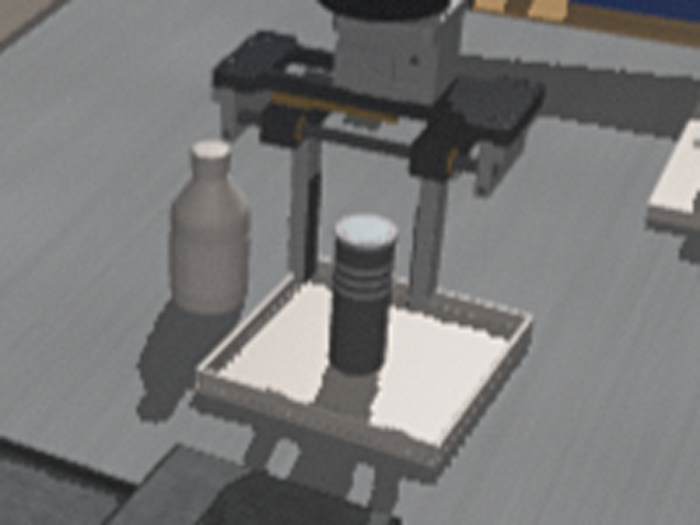

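The tube stands upright and free between the open fingers. I retreat straight up.

arm_command(
  moves=[
    [[0,-10,0,0,0.6],[0,-20,0,0,0.6],[0,-25,0,0,0.6],[0,-25,0,0,0.6],[0,-25,0,0,0.6],[0,-25,0,0,0.6],[0,0,0,0,0.6],[0,0,0,0,0.6]],
  ],
)

```text
time: 12.02
eef_pos: [503.4, -164.4, 194.0]
tool_rot: [[0.999, -0.005, 0.035], [-0.035, 0.01, 0.999], [-0.005, -1.0, 0.01]]
ft_force: [0.9, 0.1, -1.0]
width: 75.4
```

Run:
```python
from h import *
d=snap("side","s8");e=snap("scene","c8");s=observe();p=np.array(s['eef_pos']);print(p.round(1),s['width'],s['time'],np.round(s['ft_force'],1))
z=cv2.resize(cv2.imread('pics/s8.png')[140:390,200:450],None,fx=1.6,fy=1.6,interpolation=cv2.INTER_CUBIC)
y=cv2.resize(cv2.imread('pics/c8.png')[150:350,180:380],None,fx=2,fy=2,interpolation=cv2.INTER_CUBIC)
cv2.imwrite('pics/z8.png',np.hstack([z,y]))
for n,P in(('top',(503,-163.5,99)),('foot',(503,-163.5,4))):print(n,np.round(proj(d,P)),np.round(proj(e,P)))
```

```text
[ 503.2 -164.3  193.2] 75.42514788154926 12.1167 [ 0.1 -0.5 -0.2]
top [385. 185.] [233. 207.]
foot [382. 223.] [240. 233.]
```

View pics/z8.png

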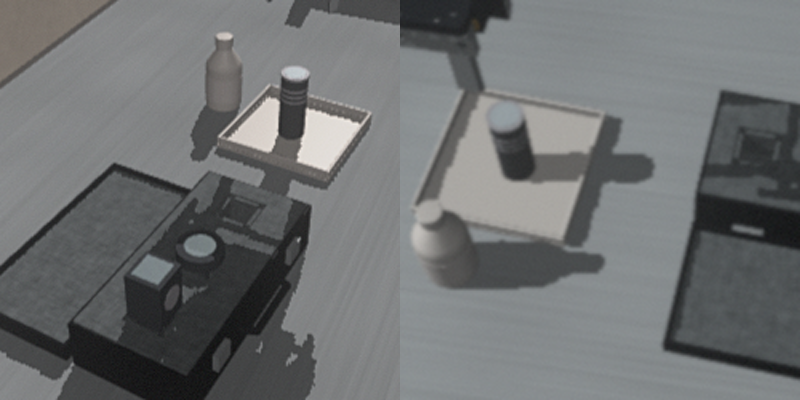

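The tube stands upright near the tray centre: side-view top (384,186), predicted (385,185). The filter, prism and bottle are at the same pixels as before, and the arm is clear. I hand in.

```bash
python3 -c "
from plant import *
print(job_done())"
```

```text
the job is handed in; nothing more can be done
None
```

The lens tube is out of the case and standing upright by itself on the tray floor. I handed the job in at about 12 s of the 51 s allowed; no verdict is reported.

- **What I did:** I gripped the protruding end at 50 N and twisted it about ±11° through two cycles. I returned it to within 0.03 rad of its first heading, drew it up, lowered it until it touched the tray floor (+8 N), released and backed off straight up.
- **Twist:** I inferred that the tube turned with the fingers from the measured moment of about 0.13 N m. I could not see the turn directly on the plain round barrel.
- **Tube position:** By arm readings and the camera views it stands within about 10 mm of the tray's centre. Its top is within about 1 px of where I predicted it in the side view.
- **Bystanders:** The filter cell is within about 1 px of its first position in the side view. The prism mount and bottle looked unmoved by eye; I did not measure them.
- **Robot:** The arm is clear, with its fingertips about 95 mm above the tube.
- **Disagreements:** The scene and side cameras differed by about 4–6 mm on the tube, tray and case positions. The wrist camera settled the tube's position, and I used a point between the two tray estimates. While the fingers closed, the arm drifted about 5 mm, which I corrected before gripping.

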